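# Right the fallen sample bottle and slide it under the sampling needle

## Robot

A 6-joint arm with a two-finger parallel gripper is mounted at the origin on the work surface. World frame = base frame: x ahead of the robot, y to its left, z up, the work surface at z = 0. Lengths are in m, angles in rad, forces in N, time in s.
With the tool pointing down it reaches from about 0.35 to 0.875 m from the base axis. Payload 15.5 kg.
Tool frame: the origin (TCP) lies on the mounting face of the last link; the fingertips stand 173 mm ahead of it and the grasp point (between the pads) lies 155 mm ahead of it; z points along the fingers, y is the line along which they close (so a half turn about z gives the same grasp; the last joint's range is limited). The gripper opens to 85 mm and grips with 20 to 120 N. Pads are 22 mm wide; open, the fingers measure 114 mm over their backs; the gripper's body (76 mm by 85 mm) begins 54 mm behind the grasp point. The pads swing forward as they close: fully open they stand 13 mm farther back than shut.
Start: joints at [1.123, 0.494, 1.345, -0, 1.302, -0.096], TCP at [0.216, 0.587, 0.405] pointing down, gripper open.
Joint ranges: [-2.91, 2.91], [-0.82, 2.16], [0.22, 2.67], [-1.22, 4.37], [0.12, 2.79], [-3.08, 3.08]. Speed limits (rad/s): [1.89, 1.89, 2.57, 3.01, 3.01, 3.01].

## Interface

Orientations are given as a unit quaternion [x, y, z, w].
In Python, from bench import * gives the robot as it stands.
- The arm moves only by the tool move_arm, never from a script. Its argument "motion" is a list of rows, each an object of numbers: "jaw": the opening, from 0 (shut) to 1 (fully open); "tx", "ty", "tz": the shift along the tool's x, y, z normalised to -1 to 1, where 1 is 1000 mm; "rx", "ry", "rz": the turn, a rotation vector about the tool's x, y, z normalised to -1 to 1, where 1 is 60 degrees. A call has 1 to 10 rows; each row is the pose to reach, as a shift and turn from the pose commanded when the call began, along the tool's axes at that moment; what a row does not reach only later rows make up. A row lasts 1/8 s, in which the tool goes at most 62.5 mm and 10.7 degrees, less where a joint would pass 70% of its speed; a pose out of reach is approached as far as the arm can. A call with a number of a shift or a turn outside -1 to 1 is refused whole. A call with a gripper value outside its range is refused whole. The fingers move at their own pace and stop on an object; "squeeze" is the grip in N (left out, the last holds). Time passes only in rows, so rows that repeat a pose let the fingers close. It gives the time, the measured TCP pose, the force, the opening and the grip force at its end, in the units of the state.
- get_obs(): the state, without advancing time (a new reading comes with each control period).
- capture(name): name is "scene" or "top"; returns a dict with "color" (480x640x3 uint8, red, green, blue), "mtx" (3x3 intrinsics, pixels), "D" ([k1, k2, p1, p2, k3] as OpenCV has them; the pictures are not rectified), "eye" and "rotation" of the camera in the world. Camera axes: x right, y up, looking along -z (the intrinsics and any distortion apply to the point x, -y, -z); pixel columns grow to the right and rows downward; lengths in m; the calibration is good to about 2 mm. A picture is of the moment at which its call begins. There is no depth.
- hand_in(): hands the job in; it is judged then, once.
Trained networks look in a picture, given as the dict that the camera call returned (one of the last four; its "shot" number tells which), for a name from the list of things; names that differ only in an ending like _2 or _b are one class to them, and where a whole thing is asked for, a point or a joint stands for the part that bears it (a point fixed in the world has none). Each returns a list of dicts, best first, with "confidence" (0 to 1); they miss things now and then, are a little off and sometimes report something else, mostly with a low value. They report only what shows in the picture. A call takes as long as a camera call. They do not tell look-alikes from the thing itself.
- silhouettes(name, picture): "region" (480x640 bool, what is visible of it) and "bbox" ([left, top, right, bottom] in pixels, round what is visible of it).
The state is a dict: "time": time; "joint_pos": joint angles; "qd": joint speeds; "joint_torque": joint torques, N m; "position": TCP position; "tcp_rot": TCP orientation; "force": force on the tool from outside, world axes, zero at the start; "ft_torque": the same for the moment, N m; "opening": opening from 0.0 (shut) to 1.0 (fully open); "grasp_force": force on a finger pad.
Only numpy, scipy, OpenCV 4.12 (cv2) and the standard library are available. Lean on these libraries where they do the work, as an engineer would, in place of code of your own. Each camera call takes 0.05 s, during which the arm holds its last target. There are 200 camera calls.

## Task

One sample bottle has toppled over on the bench. Stand it upright inside the marked square on the metal sled and let go of it there, then slide the sled along the bench by its handle, without lifting it, until the round rubber septum on the bottle's cap is directly under the tip of the sampling needle. Do not bump the needle stand, and leave the other things on the bench where they are.

Things in the scene. Friction and masses are not known exactly. Their poses are not given: they have to be found in the camera images.
- bottle: the fallen bottle, white plastic, 140 mm long, about 0.22 kg: square body 54 x 54 mm, sloping shoulder, round grey ribbed cap 40 mm in diameter. Origin on its axis at mid-length; its z axis points from base to cap (up when upright, level at the start, when it lies on a flat side). The square body spans z = -70 to 22 mm, the cap z = 39 to 70 mm.
- septum (a point): centre of the top face of the fallen bottle's cap, where a dark rubber septum 16 mm in diameter lies; z axis as the bottle's
- bottle_base (a point): centre of the square underside of the fallen bottle
- sled: loose flat aluminium sled, plate 216 x 100 x 12 mm, about 0.6 kg, lying on the bench. Origin at the centre of its underside, x along its length. A square 80 mm wide is marked by dark lines at its +x end; at its -x end stands the grey handle, an upright tab 46 mm long (x), 20 mm thick (y), its top 68 mm above the bench
- sled_spot (a point): centre of the marked square on the sled, on the plate's top face (12 mm above the bench), 60 mm to +x of the sled's origin; axes as the sled's
- sled_handle (a point): centre of the top edge of the sled's handle, 75 mm to -x of the sled's origin; the 20 mm thickness to grip lies along the sled's y; axes as the sled's
- stand: fixed sampling-needle stand, 312 mm high. Origin on the bench straight below the needle. Its foot (100 x 170 mm, 22 mm high) and column lie 95 to 195 mm along its own +x from the needle (to the far right); a beam at 262 mm height carries the needle holder (32 mm in diameter, its lower end at 216 mm)
- needle_tip (a point): tip of the thin steel needle that points straight down, 167 mm above the bench, so 15 mm above the septum of a bottle standing on the sled
- twin: bystander: an identical bottle that stands upright on the bench near the back. Origin at its middle, 70 mm above the bench
- jug: bystander: plastic mug-shaped jug, 90 mm in diameter and 110 mm high, standing; origin at the centre of its underside
- washbottle: bystander: wash bottle with a bent spout, 68 mm in diameter and 200 mm high, standing; origin at the centre of its underside
- tipbox: bystander: box for pipette tips, 122 x 87 x 83 mm; origin at the centre of its underside
Not all that is in view belongs to the job. What is shaped like the sled but blue is not meant.

How it is judged:
On the way:
1. the bottle stands upright and released on the sled's marked square, still clear of the needle (angle between bottle's own z axis and vertical below 0.06 rad and distance between bottle_base and sled_spot below 0.02 m and contact force between bottle and the fingers below 0.1 N and contact force between bottle and sled above 0.5 N and linear speed of bottle below 0.02 m/s and horizontal distance between septum and needle_tip above 0.06 m), for 0.2 s.
At the end, for the whole second after the job is handed in: the bottle stands upright (within 0.06 rad) and at rest on the sled, its base centre within 20 mm of the centre of the marked square; the sled lies flat on the bench; the centre of the septum is within 8 mm, horizontally, of the needle tip (angle between bottle's own z axis and vertical below 0.06 rad and distance between bottle_base and sled_spot below 0.02 m and contact force between bottle and sled above 0.5 N and horizontal distance between septum and needle_tip below 0.008 m and height (world z) of sled below 0.004 m and angle between sled's own z axis and vertical below 0.03 rad and linear speed of each of bottle, sled below 0.01 m/s); the robot touches nothing.
It fails at once if the needle stand is bumped (more than 3 N) (contact force between stand and anything else above 3 N).
It fails at once if the sled is lifted off the bench (its centre more than 10 mm) (height (world z) of sled above 0.01 m).
It fails at once if a bystander is moved by more than 30 mm (distance of any of twin, jug, washbottle, tipbox from where it was at the start of the episode above 0.03 m).
It also fails if it takes over 72 s, if anything falls off the work surface, if the arm or the gripper's body presses on something with over 40 N, if the wrist force passes 120 N, or if a joint passes its speed limit or range.

## Working session

There is one attempt and no reset: what is moved stays moved. The work goes in short steps, Python scripts to look and compute and a tool call to move; the robot and the scene stay as the last step left them, time stands still between calls to the robot, and variables do not carry over. Pictures are saved under pics/ and viewed, at most 11 in all, crops included, and the job is handed in when it is done.

Besides the shell and the picture viewer there is one more tool, called as name(argument=value, ...), one argument or row to a line, values as JSON. move_arm: Moves the arm, as the interface text tells. Scaled input: -1 to 1 covers 1000 mm each way for a shift and 60 degrees each way for a turn. Its arguments: {"type":"object","properties":{"motion":{"type":"array","items":{"type":"object","properties":{"jaw":{"type":"number"},"tx":{"type":"number","minimum":-1,"maximum":1},"ty":{"type":"number","minimum":-1,"maximum":1},"tz":{"type":"number","minimum":-1,"maximum":1},"rx":{"type":"number","minimum":-1,"maximum":1},"ry":{"type":"number","minimum":-1,"maximum":1},"rz":{"type":"number","minimum":-1,"maximum":1}}}},"squeeze":{"type":"number"}},"required":["motion"]}

```bash
mkdir -p pics; ls
cat > h.py <<'E'
from bench import *
import numpy as np, cv2, pickle
from scipy.spatial.transform import Rotation as R
def rot(c):
    r=np.array(c["rotation"],float)
    return r if r.shape==(3,3) else R.from_quat(r).as_matrix()
def proj(c,P):
    P=np.atleast_2d(P); q=(P-np.array(c["eye"]))@rot(c)
    q=q*[1,-1,-1]
    return cv2.projectPoints(q.reshape(-1,1,3),np.zeros(3),np.zeros(3),np.array(c["mtx"]),np.array(c["D"]))[0].reshape(-1,2)
def unproj(c,uv,z):
    uv=np.array(uv,float).reshape(-1,1,2)
    n=cv2.undistortPoints(uv,np.array(c["mtx"]),np.array(c["D"])).reshape(-1,2)
    d=np.c_[n[:,0],-n[:,1],-np.ones(len(n))]@rot(c).T
    e=np.array(c["eye"]); return e+d*((z-e[2])/d[:,2])[:,None]
E
python3 - <<'E'
from h import *
cs={}
for n in ["scene","top"]:
    c=capture(n); cs[n]=c
    cv2.imwrite(f"pics/{n}0.png",c["color"][:,:,::-1])
    print(n,c["eye"],np.array(c["rotation"]).round(3).tolist(),c["mtx"],c["D"])
    for o in ["bottle","sled","sled_handle","stand","needle_tip","twin","jug","washbottle","tipbox"]:
        try:
            for s in silhouettes(o,c): print(n,o,s["bbox"],round(s["confidence"],2),unproj(c,[[ (s["bbox"][0]+s["bbox"][2])/2,(s["bbox"][1]+s["bbox"][3])/2]],0.02).round(3).tolist())
        except Exception as e: print(o,e)
pickle.dump(cs,open("c0.pkl","wb"))
print(get_obs())
E
```

```text
pics
scene [1.37924152 1.08119101 1.55158528] [0.128, 0.35, 0.873, 0.314] [[623.32135936   0.         322.22588773]
 [  0.         623.32135936 235.19754243]
 [  0.           0.           1.        ]] [-0.22332492  0.          0.          0.          0.        ]
scene bottle [355.7, 297.4, 371.6, 339.3] 0.81 [[0.565, 0.302, 0.02]]
scene sled [277.7, 242.3, 343.2, 302.0] 0.93 [[0.574, 0.056, 0.02]]
scene sled [303.3, 166.4, 353.1, 209.4] 0.83 [[0.269, -0.218, 0.02]]
scene sled [390.2, 239.5, 437.0, 290.3] 0.71 [[0.295, 0.247, 0.02]]
scene sled_handle [281.1, 244.4, 348.5, 304.2] 0.81 [[0.569, 0.072, 0.02]]
scene sled_handle [302.7, 169.0, 353.6, 211.4] 0.81 [[0.277, -0.208, 0.02]]
scene stand [211.9, 141.6, 265.9, 225.7] 0.62 [[0.51, -0.448, 0.02]]
scene stand [250.8, 282.9, 272.3, 321.2] 0.39 [[0.768, 0.055, 0.02]]
scene needle_tip [213.3, 142.0, 266.1, 227.7] 0.87 [[0.511, -0.44, 0.02]]
scene twin [249.9, 281.8, 273.7, 321.6] 0.72 [[0.766, 0.055, 0.02]]
scene jug [240.6, 158.1, 266.2, 193.4] 0.73 [[0.442, -0.45, 0.02]]
scene jug [443.4, 317.0, 485.6, 362.3] 0.63 [[0.387, 0.556, 0.02
[... 1497 characters left out ...]
 -0.456, 0.02]]
{'time': 1.0, 'joint_pos': array([ 1.12250831e+00,  4.93575765e-01,  1.34550366e+00, -3.33483242e-05,
        1.30249174e+00, -9.55262578e-02]), 'qd': array([ 0.00189576, -0.0001662 , -0.00058986, -0.00054856, -0.00023946,
       -0.00052728]), 'joint_torque': array([-8.69108953e-04, -8.82053590e+01, -3.84256589e+01, -2.59849585e-04,
        8.92802564e-04, -6.70968859e-06]), 'position': array([0.21594836, 0.58650599, 0.4046908 ]), 'tcp_rot': array([1.75463407e-01, 9.84485953e-01, 6.03306953e-06, 1.83729461e-05]), 'force': array([0.58101774, 0.11271325, 0.33707991]), 'ft_torque': array([-0.00901965,  0.00398283,  0.00199193]), 'grasp_force': 0.0, 'opening': 1.001371341103582}
```

Run:
```python
import cv2
t=cv2.imread("pics/top0.png")[140:380,130:510]; cv2.imwrite("pics/top0c.png",cv2.resize(t,(760,480),interpolation=cv2.INTER_CUBIC))
t=cv2.imread("pics/scene0.png")[110:370,190:500]; cv2.imwrite("pics/scene0c.png",cv2.resize(t,None,fx=2.3,fy=2.3,interpolation=cv2.INTER_CUBIC))
```

```text
(no output)
```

View pics/top0c.png

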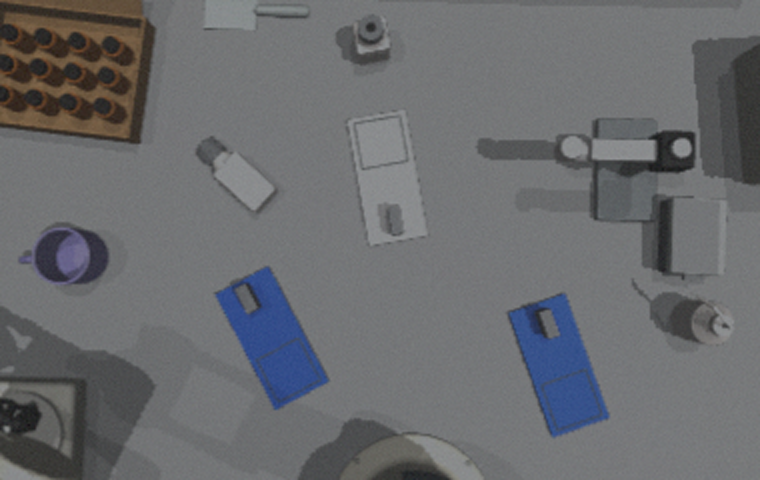

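View pics/scene0c.png

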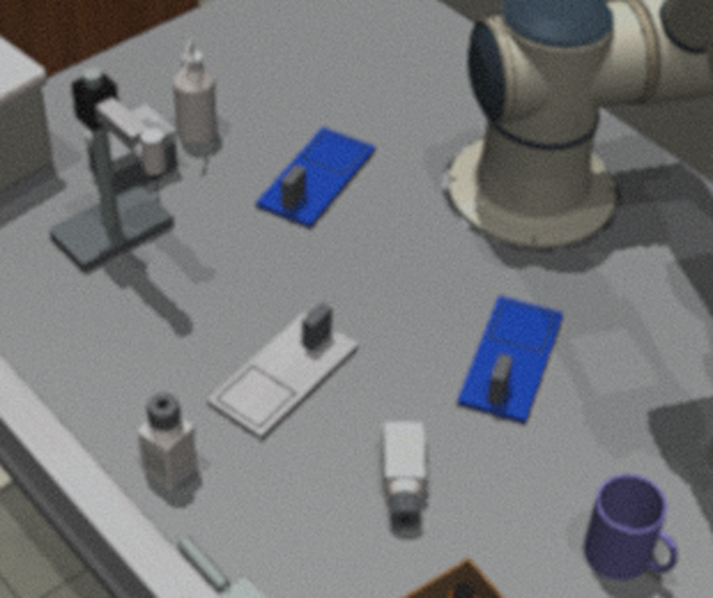

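The grey sled (top image about (327,229)) is the aluminium one meant: square at its far end, handle at its near end. The two sleds at (267,308) and (410,322) are blue decoys. The fallen bottle lies at (247,227) with its cap to the upper left, and the upright twin is at (314,158). Next I fit the poses and enlarge the stand.

```bash
cat > fit.py <<'E'
from h import *
from scipy.optimize import minimize
def box(x0,x1,y0,y1,z0,z1): return np.array([[x,y,z] for x in(x0,x1) for y in(y0,y1) for z in(z0,z1)],float)
def disc(r,z,n=24):
    a=np.arange(n)*2*np.pi/n; return np.c_[r*np.cos(a),r*np.sin(a),np.full(n,z)]
SLED=[box(-.108,.108,-.05,.05,0,.012),box(-.098,-.052,-.01,.01,0,.068)]
body=box(-.027,.027,-.027,.027,-.07,.022); cap=np.r_[disc(.02,.039),disc(.02,.07)]
sh=np.r_[box(-.027,.027,-.027,.027,.022,.022),disc(.018,.039)]
UP=[body,sh,cap]
LY=[np.c_[p[:,2],p[:,1],p[:,0]] for p in UP] # axis along local x
def render(c,parts,x,y,yaw,z=0,S=4):
    m=np.zeros((480*S,640*S),np.uint8); r=R.from_euler('z',yaw).as_matrix()
    for p in parts:
        uv=proj(c,p@r.T+[x,y,z]); h=cv2.convexHull(((uv+.5)*S-.5).round().astype(np.int32)); cv2.fillConvexPoly(m,h,1)
    return cv2.resize(m.astype(np.float32),(640,480),interpolation=cv2.INTER_AREA)
def fit(views,parts,x0,z=0):
    def cost(v):
        s=0
        for c,m in views:
            r=render(c,parts,v[0],v[1],v[2],z); s+=1-np.minimum(r,m).sum()/np.maximum(r,m).sum()
        return s
    sim=np.array([x0]+[np.array(x0)+d for d in ([.02,0,0],[0,.02,0],[0,0,.15])])
    o=minimize(cost,x0,method="Nelder-Mead",options=dict(initial_simplex=sim,xatol=1e-4,fatol=1e-4,maxiter=200)); return o.x,o.fun
def near(name,c,P,**k):
    "silhouette whose box centre is nearest to the projection of P"
    t=proj(c,P)[0]; L=silhouettes(name,c)
    L=[s for s in L if np.hypot((s["bbox"][0]+s["bbox"][2])/2-t[0],(s["bbox"][1]+s["bbox"][3])/2-t[1])<25]
    return L[0]["region"].astype(np.float32) if L else None
E
python3 - <<'E'
from fit import *
T=capture("top"); S=capture("scene")
for nm,parts,x0,z in [("sled",SLED,[.56,.045,.15],0),("bottle",LY,[.56,.305,.8],.027)]:
    vs=[(c,near(nm,c,[[x0[0],x0[1],.02]])) for c in (T,S)]
    vs=[v for v in vs if v[1] is not None]
    for sel in (vs,vs[:1],vs[1:]):
        if sel: print(nm,len(sel),*fit(sel,parts,x0,z))
a=cv2.imread("pics/top0.png")[185:260,390:490]; b=cv2.imread("pics/scene0.png")[130:235,205:285]
cv2.imwrite("pics/stand.png",np.hstack([cv2.resize(a,(500,375),interpolation=cv2.INTER_CUBIC),cv2.copyMakeBorder(cv2.resize(b,(300,394),interpolation=cv2.INTER_CUBIC),0,0,0,0,0)[:375]]))
E
```

```text
sled 2 [0.55977366 0.05255917 0.20373483] 0.11436396837234497
sled 1 [0.5579714  0.05205561 0.20808448] 0.06149369478225708
sled 1 [0.56049409 0.05325963 0.20138172] 0.046250998973846436
bottle 2 [0.55823834 0.30299772 0.83572679] 0.19276410341262817
bottle 1 [0.55702791 0.30175733 0.84695395] 0.07751375436782837
bottle 1 [0.55890889 0.30254385 0.83324132] 0.10613173246383667
```

View pics/stand.png

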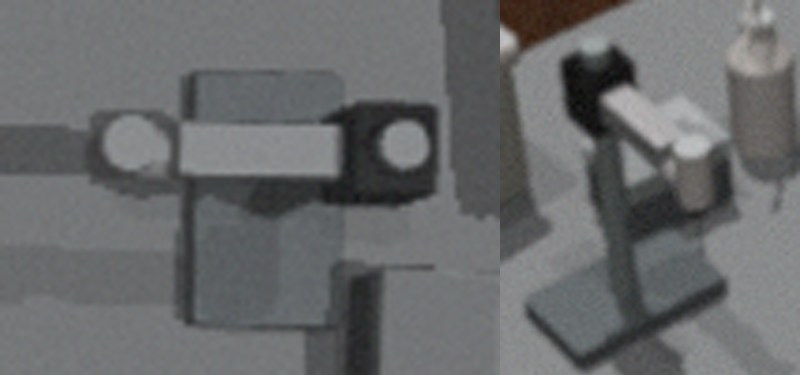

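The enlarged stand shows the holder's top disc at top (416.6,212.8) and scene (255.3,168.8), and the foot as a dark green rectangle. I triangulate these.

Run:
```python
from h import *
cs=pickle.load(open("c0.pkl","rb")); T,S=cs["top"],cs["scene"]
t=lambda x,y:(390+(x+.5)/5-.5,185+(y+.5)/5-.5)
s=lambda x,y:(205+(x-500+.5)/3.75-.5,130+(y+.5)/3.753-.5)
def tri(a,b):
    A=unproj(T,a,0)[0];B=unproj(S,b,0)[0];ea,eb=np.array(T["eye"]),np.array(S["eye"])
    d,e=A-ea,B-eb; k=np.linalg.lstsq(np.c_[d,-e],eb-ea,rcond=None)[0]
    p,q=ea+k[0]*d,eb+k[1]*e; return ((p+q)/2).round(4),np.linalg.norm(p-q).round(4)
print("holder top",tri(t(135,141),s(690,147)))
f=unproj(T,[t(193,72),t(342,72),t(193,325),t(342,325)],.022); print(f.round(4)); 
print("foot scene",unproj(S,[s(528,303),s(583,358),s(726,283)],.022).round(4))
c=f.mean(0); print("foot c",c)
for z in(.28,.285,.29): print(unproj(T,[t(135,141)],z),unproj(S,[s(690,147)],z))
print("holder bottom @.216",unproj(S,[s(697,203)],.216), unproj(T,[t(135,155)],.216))
```

```text
holder top (array([ 0.5816, -0.2056,  0.2874]), np.float64(0.0011))
[[ 0.6628 -0.2962  0.022 ]
 [ 0.665  -0.3955  0.022 ]
 [ 0.4935 -0.2976  0.022 ]
 [ 0.4958 -0.3962  0.022 ]]
foot scene [[ 0.6656 -0.3882  0.022 ]
 [ 0.6656 -0.293   0.022 ]
 [ 0.504  -0.29    0.022 ]]
foot c [ 0.5792844 -0.3463663  0.022    ]
[[ 0.58219929 -0.20666406  0.28      ]] [[ 0.57726715 -0.2136269   0.28      ]]
[[ 0.58155339 -0.20567087  0.285     ]] [[ 0.58042059 -0.20853554  0.285     ]]
[[ 0.58090748 -0.20467768  0.29      ]] [[ 0.58357403 -0.20344419  0.29      ]]
holder bottom @.216 [[ 0.57547035 -0.21355321  0.216     ]] [[ 0.58221607 -0.21945967  0.216     ]]
```

Sled pose is about (0.560, 0.053), yaw 0.204. The bottle is at (0.558, 0.303), heading 0.836, and the needle is near (0.579, -0.204). I plan to grip the bottle with the tool tilted 25° toward the cap side, then turn it 90° about the closing axis.

```bash
cat > plan.py <<'E'
from h import *
up=np.array([0,0,1.])
def hd(a): return np.array([np.cos(a),np.sin(a),0])
def frame(z,y):
    y=y/np.linalg.norm(y); return np.c_[np.cross(y,z),y,z]
def pick(a,tilt): 
    A=hd(a); return frame(-np.cos(tilt)*up-np.sin(tilt)*A,-np.cross(up,A))
def place(a,tilt):
    A=hd(a); return frame(np.cos(tilt)*A-np.sin(tilt)*up,-np.cross(up,A))
def down(ysled): return frame(-up,hd(ysled))
def rel(p0,R0,p,Rt):
    t=R0.T@(p-p0); r=R.from_matrix(R0.T@Rt).as_rotvec()/np.radians(60)
    return dict(zip(("tx","ty","tz","rx","ry","rz"),np.r_[t,r].round(4).tolist()))
def cur():
    o=get_obs(); return o["position"],R.from_quat(o["tcp_rot"]).as_matrix()
def at(g,Rt,back=0): return g-Rt[:,2]*(.155+back)
E
python3 - <<'E'
from plan import *
p,Rc=cur(); Rp=pick(.836,np.radians(25)); g=np.array([.558,.3025,.028])
pre=at(g,Rp,.13)
Rh=Rc@R.from_rotvec(R.from_matrix(Rc.T@Rp).as_rotvec()/2).as_matrix()
mid=(p+pre)/2+[0,0,.03]
print(mid,rel(p,Rc,mid,Rh)); print(pre,rel(mid,Rh,pre,Rp)); print(rel(pre,Rp,at(g,Rp),Rp))
E
```

```text
[0.42734797 0.48918477 0.37548896] {'tx': -0.232, 'ty': -0.0183, 'tz': 0.0292, 'rx': 0.2029, 'ry': -0.1372, 'rz': 0.9154}
[0.63875148 0.39186715 0.28629772] {'tx': -0.127, 'ty': 0.1911, 'tz': 0.0973, 'rx': 0.2029, 'ry': -0.1372, 'rz': 0.9154}
{'tx': 0.0, 'ty': 0.0, 'tz': 0.13, 'rx': 0.0, 'ry': 0.0, 'rz': 0.0}
```

move_arm(
  motion=[
    {"tx": -0.232, "ty": -0.018, "tz": 0.029, "rx": 0.203, "ry": -0.137, "rz": 0.915, "jaw": 1},
    {"tx": -0.232, "ty": -0.018, "tz": 0.029, "rx": 0.203, "ry": -0.137, "rz": 0.915, "jaw": 1},
    {"tx": -0.232, "ty": -0.018, "tz": 0.029, "rx": 0.203, "ry": -0.137, "rz": 0.915, "jaw": 1},
    {"tx": -0.232, "ty": -0.018, "tz": 0.029, "rx": 0.203, "ry": -0.137, "rz": 0.915, "jaw": 1},
    {"tx": -0.232, "ty": -0.018, "tz": 0.029, "rx": 0.203, "ry": -0.137, "rz": 0.915, "jaw": 1},
    {"tx": -0.232, "ty": -0.018, "tz": 0.029, "rx": 0.203, "ry": -0.137, "rz": 0.915, "jaw": 1},
  ],
)

```text
time: 2.05
position: [0.4282, 0.4891, 0.3753]
tcp_rot: [0.609, 0.784, -0.113, 0.05]
force: [-0.1, 0.6, 0.8]
opening: 1.002
grasp_force: 0.0
```

move_arm(
  motion=[
    {"tx": -0.127, "ty": 0.191, "tz": 0.097, "rx": 0.203, "ry": -0.137, "rz": 0.915},
    {"tx": -0.127, "ty": 0.191, "tz": 0.097, "rx": 0.203, "ry": -0.137, "rz": 0.915},
    {"tx": -0.127, "ty": 0.191, "tz": 0.097, "rx": 0.203, "ry": -0.137, "rz": 0.915},
    {"tx": -0.127, "ty": 0.191, "tz": 0.097, "rx": 0.203, "ry": -0.137, "rz": 0.915},
    {"tx": -0.127, "ty": 0.191, "tz": 0.097, "rx": 0.203, "ry": -0.137, "rz": 0.915},
    {"tx": -0.127, "ty": 0.191, "tz": 0.097, "rx": 0.203, "ry": -0.137, "rz": 0.915},
    {"tx": -0.127, "ty": 0.191, "tz": 0.097, "rx": 0.203, "ry": -0.137, "rz": 0.915},
  ],
)

```text
invalid input
```

Run:
```python
from plan import *
p,Rc=cur(); Rp=pick(.836,np.radians(25)); g=np.array([.558,.3025,.028])
print(p,get_obs()["joint_pos"].round(3),rel(p,Rc,at(g,Rp),Rp))
```

```text
[0.42820272 0.48907766 0.37526382] [ 0.791  0.611  1.222 -0.126  1.524  0.561] {'tx': -0.1294, 'ty': 0.1597, 'tz': 0.223, 'rx': 0.2015, 'ry': -0.1363, 'rz': 0.9111}
```

move_arm(
  motion=[
    {"tx": -0.127, "ty": 0.191, "tz": 0.097, "rx": 0.203, "ry": -0.137, "rz": 0.915, "jaw": 1},
    {"tx": -0.127, "ty": 0.191, "tz": 0.097, "rx": 0.203, "ry": -0.137, "rz": 0.915, "jaw": 1},
    {"tx": -0.127, "ty": 0.191, "tz": 0.097, "rx": 0.203, "ry": -0.137, "rz": 0.915, "jaw": 1},
    {"tx": -0.127, "ty": 0.191, "tz": 0.097, "rx": 0.203, "ry": -0.137, "rz": 0.915, "jaw": 1},
    {"tx": -0.127, "ty": 0.191, "tz": 0.097, "rx": 0.203, "ry": -0.137, "rz": 0.915, "jaw": 1},
    {"tx": -0.127, "ty": 0.191, "tz": 0.097, "rx": 0.203, "ry": -0.137, "rz": 0.915, "jaw": 1},
    {"tx": -0.127, "ty": 0.191, "tz": 0.097, "rx": 0.203, "ry": -0.137, "rz": 0.915, "jaw": 1},
  ],
)

```text
time: 2.92
position: [0.639, 0.3922, 0.2864]
tcp_rot: [0.892, 0.397, -0.198, 0.088]
force: [0.7, 0.4, -0.1]
opening: 1.003
grasp_force: 0.0
```

Run:
```python
from plan import *
p,Rc=cur(); Rp=pick(.836,np.radians(25)); g=np.array([.558,.3025,.028])
print(p,get_obs()["joint_pos"].round(3),rel(p,Rc,at(g,Rp),Rp))
```

```text
[0.63897602 0.39218939 0.28636601] [ 0.501  0.891  0.9   -0.142  1.764  1.237] {'tx': -0.0003, 'ty': 0.0001, 'tz': 0.1302, 'rx': -0.0003, 'ry': 0.0002, 'rz': 0.0011}
```

move_arm(
  motion=[
    {"tz": 0.05, "jaw": 1},
    {"tz": 0.09, "jaw": 1},
    {"tz": 0.11, "jaw": 1},
    {"tz": 0.13, "jaw": 1},
    {"tz": 0.13, "jaw": 1},
    {"tz": 0.13, "jaw": 0},
    {"tz": 0.13, "jaw": 0},
    {"tz": 0.13, "jaw": 0},
    {"tz": 0.13, "jaw": 0},
    {"tz": 0.13, "jaw": 0},
  ],
  squeeze=40,
)

```text
invalid input
```

move_arm(
  motion=[
    {"jaw": 0},
    {"jaw": 0},
    {"jaw": 0},
  ],
)

```text
invalid input
```

Run:
```python
from fit import *
T=capture("top"); S=capture("scene")
print(get_obs()["opening"],get_obs()["grasp_force"])
cv2.imwrite("pics/g.png",np.hstack([cv2.resize(c["color"][a:a+130,b:b+130,::-1],(400,400),interpolation=cv2.INTER_CUBIC) for c,a,b in((T,160,180),(S,250,300))]))
```

```text
1.0009248455551594 0.0
```

View pics/g.png

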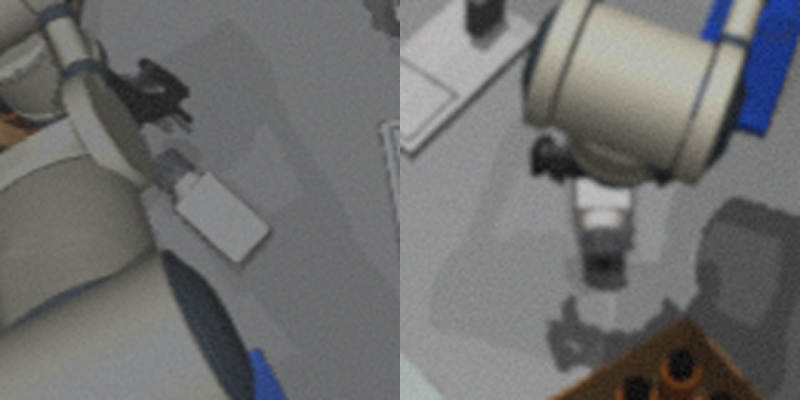

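The picture shows the open gripper still above the untouched bottle, because both calls were refused. Every key seems to be needed, so I fill all of them in.

move_arm(
  motion=[
    {"tx": 0, "ty": 0, "tz": 0.05, "rx": 0, "ry": 0, "rz": 0, "jaw": 1},
    {"tx": 0, "ty": 0, "tz": 0.09, "rx": 0, "ry": 0, "rz": 0, "jaw": 1},
    {"tx": 0, "ty": 0, "tz": 0.11, "rx": 0, "ry": 0, "rz": 0, "jaw": 1},
    {"tx": 0, "ty": 0, "tz": 0.13, "rx": 0, "ry": 0, "rz": 0, "jaw": 1},
    {"tx": 0, "ty": 0, "tz": 0.13, "rx": 0, "ry": 0, "rz": 0, "jaw": 1},
    {"tx": 0, "ty": 0, "tz": 0.13, "rx": 0, "ry": 0, "rz": 0, "jaw": 0},
    {"tx": 0, "ty": 0, "tz": 0.13, "rx": 0, "ry": 0, "rz": 0, "jaw": 0},
    {"tx": 0, "ty": 0, "tz": 0.13, "rx": 0, "ry": 0, "rz": 0, "jaw": 0},
    {"tx": 0, "ty": 0, "tz": 0.13, "rx": 0, "ry": 0, "rz": 0, "jaw": 0},
    {"tx": 0, "ty": 0, "tz": 0.13, "rx": 0, "ry": 0, "rz": 0, "jaw": 0},
  ],
  squeeze=40,
)

```text
time: 4.28
position: [0.6024, 0.352, 0.1701]
tcp_rot: [0.892, 0.397, -0.197, 0.088]
force: [0.7, 2.5, 5.9]
opening: 0.628
grasp_force: 42.3
```

move_arm(
  motion=[
    {"tx": 0, "ty": 0, "tz": 0, "rx": 0, "ry": 0, "rz": 0, "jaw": 0},
    {"tx": 0, "ty": 0, "tz": 0, "rx": 0, "ry": 0, "rz": 0, "jaw": 0},
  ],
)

```text
time: 4.53
position: [0.6024, 0.352, 0.1701]
tcp_rot: [0.892, 0.397, -0.197, 0.088]
force: [0.8, 2.4, 7.0]
opening: 0.631
grasp_force: 42.4
```

Run:
```python
from plan import *
p,Rc=cur(); a=.836
Rb=np.c_[np.cross(np.cross(up,hd(a)),hd(a)),np.cross(up,hd(a)),hd(a)]  # bottle z = a
Rb[:,0]=np.cross(Rb[:,1],Rb[:,2])
bt=Rc.T@(np.array([.558,.3025,.027])-p); bt[1]=0
np.savez("grip.npz",bt=bt,Rbt=Rc.T@Rb); print(bt,(Rc.T@Rb).round(3))
lift=p+[0,0,.2]; print("lift",rel(p,Rc,lift,Rc))
Rt=place(.204,np.radians(25))
rv=R.from_matrix(Rc.T@Rt).as_rotvec(); print("rot",np.degrees(rv))
spot=np.array([.56,.0525,.012])+.06*hd(.204)
tc=spot+[0,0,.07]-Rt@bt; print("tcp place",tc, Rt@(Rc.T@hd(a)))
q,Rq=lift,Rc
for f,pt in((.5,np.array([.52,.2,.4])),(1,tc+[0,0,.15])):
    Rn=Rc@R.from_rotvec(rv*f).as_matrix(); print(f,pt,rel(q,Rq,pt,Rn)); q,Rq=pt,Rn
```

```text
[-1.22251796e-04  0.00000000e+00  1.57808681e-01] [[ 0.421  0.001  0.907]
 [-0.    -1.     0.001]
 [ 0.907 -0.001 -0.421]]
lift {'tx': -0.0842, 'ty': 0.0, 'tz': -0.1814, 'rx': 0.0, 'ry': 0.0, 'rz': 0.0}
rot [-13.76080227  86.59342984  37.72860309]
tcp place [0.47874892 0.03569096 0.14880363] [ 2.21392109e-03 -7.18887996e-04  9.99997291e-01]
0.5 [0.52 0.2  0.4 ] {'tx': -0.1651, 'ty': 0.0406, 'tz': 0.0436, 'rx': -0.1147, 'ry': 0.7216, 'rz': 0.3144}
1 [0.47874892 0.03569096 0.29880363] {'tx': -0.1503, 'ty': 0.1077, 'tz': 0.069, 'rx': -0.1147, 'ry': 0.7216, 'rz': 0.3144}
```

move_arm(
  motion=[
    {"tx": -0.02, "ty": 0, "tz": -0.043, "rx": 0, "ry": 0, "rz": 0, "jaw": 0},
    {"tx": -0.042, "ty": 0, "tz": -0.091, "rx": 0, "ry": 0, "rz": 0, "jaw": 0},
    {"tx": -0.063, "ty": 0, "tz": -0.136, "rx": 0, "ry": 0, "rz": 0, "jaw": 0},
    {"tx": -0.084, "ty": 0, "tz": -0.181, "rx": 0, "ry": 0, "rz": 0, "jaw": 0},
    {"tx": -0.084, "ty": 0, "tz": -0.181, "rx": 0, "ry": 0, "rz": 0, "jaw": 0},
  ],
)

```text
time: 5.15
position: [0.6028, 0.3522, 0.3733]
tcp_rot: [0.893, 0.397, -0.194, 0.088]
force: [0.1, 0.1, -2.5]
opening: 0.628
grasp_force: 43.0
```

move_arm(
  motion=[
    {"tx": -0.033, "ty": 0.008, "tz": 0.009, "rx": -0.023, "ry": 0.144, "rz": 0.063, "jaw": 0},
    {"tx": -0.066, "ty": 0.016, "tz": 0.017, "rx": -0.046, "ry": 0.289, "rz": 0.126, "jaw": 0},
    {"tx": -0.099, "ty": 0.024, "tz": 0.026, "rx": -0.069, "ry": 0.433, "rz": 0.189, "jaw": 0},
    {"tx": -0.132, "ty": 0.032, "tz": 0.035, "rx": -0.092, "ry": 0.577, "rz": 0.252, "jaw": 0},
    {"tx": -0.165, "ty": 0.041, "tz": 0.044, "rx": -0.115, "ry": 0.722, "rz": 0.314, "jaw": 0},
    {"tx": -0.165, "ty": 0.041, "tz": 0.044, "rx": -0.115, "ry": 0.722, "rz": 0.314, "jaw": 0},
  ],
)

```text
time: 5.9
position: [0.5182, 0.1976, 0.3981]
tcp_rot: [0.947, 0.263, 0.184, 0.018]
force: [-0.5, -0.5, -1.7]
opening: 0.63
grasp_force: 42.9
```

move_arm(
  motion=[
    {"tx": -0.03, "ty": 0.022, "tz": 0.014, "rx": -0.023, "ry": 0.144, "rz": 0.063, "jaw": 0},
    {"tx": -0.06, "ty": 0.043, "tz": 0.028, "rx": -0.046, "ry": 0.289, "rz": 0.126, "jaw": 0},
    {"tx": -0.09, "ty": 0.065, "tz": 0.041, "rx": -0.069, "ry": 0.433, "rz": 0.189, "jaw": 0},
    {"tx": -0.12, "ty": 0.086, "tz": 0.055, "rx": -0.092, "ry": 0.577, "rz": 0.252, "jaw": 0},
    {"tx": -0.15, "ty": 0.108, "tz": 0.069, "rx": -0.115, "ry": 0.722, "rz": 0.314, "jaw": 0},
    {"tx": -0.15, "ty": 0.108, "tz": 0.069, "rx": -0.115, "ry": 0.722, "rz": 0.314, "jaw": 0},
    {"tx": -0.15, "ty": 0.108, "tz": 0.069, "rx": -0.115, "ry": 0.722, "rz": 0.314, "jaw": 0},
    {"tx": -0.15, "ty": 0.108, "tz": 0.069, "rx": -0.115, "ry": 0.722, "rz": 0.314, "jaw": 0},
  ],
)

```text
time: 6.9
position: [0.484, 0.0976, 0.3152]
tcp_rot: [0.897, 0.187, 0.385, -0.112]
force: [-0.5, 1.4, -1.2]
opening: 0.628
grasp_force: 42.9
```

Run:
```python
from plan import *
p,Rc=cur(); Rt=place(.204,np.radians(25)); print(p,get_obs()["joint_pos"].round(3),rel(p,Rc,np.array([.47875,.0357,.2988]),Rt))
```

```text
[0.48402686 0.09756453 0.31523456] [-0.047  0.413  2.083  1.821  0.398 -0.577] {'tx': -0.0308, 'ty': 0.0547, 'tz': -0.0136, 'rx': -0.2155, 'ry': 0.302, 'rz': 0.0789}
```

move_arm(
  motion=[
    {"tx": -0.031, "ty": 0.055, "tz": -0.014, "rx": -0.215, "ry": 0.302, "rz": 0.079, "jaw": 0},
    {"tx": -0.031, "ty": 0.055, "tz": -0.014, "rx": -0.215, "ry": 0.302, "rz": 0.079, "jaw": 0},
    {"tx": -0.031, "ty": 0.055, "tz": -0.014, "rx": -0.215, "ry": 0.302, "rz": 0.079, "jaw": 0},
    {"tx": -0.031, "ty": 0.055, "tz": -0.014, "rx": -0.215, "ry": 0.302, "rz": 0.079, "jaw": 0},
    {"tx": -0.031, "ty": 0.055, "tz": -0.014, "rx": -0.215, "ry": 0.302, "rz": 0.079, "jaw": 0},
    {"tx": -0.031, "ty": 0.055, "tz": -0.014, "rx": -0.215, "ry": 0.302, "rz": 0.079, "jaw": 0},
    {"tx": -0.031, "ty": 0.055, "tz": -0.014, "rx": -0.215, "ry": 0.302, "rz": 0.079, "jaw": 0},
    {"tx": -0.031, "ty": 0.055, "tz": -0.014, "rx": -0.215, "ry": 0.302, "rz": 0.079, "jaw": 0},
  ],
)

```text
time: 7.9
position: [0.4775, 0.0348, 0.2996]
tcp_rot: [0.84, 0.086, 0.533, -0.054]
force: [0.2, 0.5, -1.7]
opening: 0.627
grasp_force: 42.9
```

Run:
```python
from plan import *
p,Rc=cur(); Rt=place(.204,np.radians(25)); print(p,get_obs()["joint_pos"].round(3),rel(p,Rc,np.array([.47875,.0357,.2988]),Rt))
```

```text
[0.47752923 0.03483461 0.29964874] [-0.163  0.536  2.248  2.675  0.804 -1.397] {'tx': -0.0002, 'ty': -0.0006, 'tz': 0.0016, 'rx': 0.0015, 'ry': 0.0026, 'rz': 0.0005}
```

Run:
```python
from plan import *
p,Rc=cur(); Rt=place(.204,np.radians(25)); print(rel(p,Rc,np.array([.47875,.0357,.1788]),Rt))
```

```text
{'tx': -0.1088, 'ty': -0.0007, 'tz': 0.0526, 'rx': 0.0015, 'ry': 0.0026, 'rz': 0.0005}
```

move_arm(
  motion=[
    {"tx": -0.035, "ty": 0, "tz": 0.017, "rx": 0.001, "ry": 0.003, "rz": 0, "jaw": 0},
    {"tx": -0.07, "ty": 0, "tz": 0.034, "rx": 0.001, "ry": 0.003, "rz": 0, "jaw": 0},
    {"tx": -0.109, "ty": -0.001, "tz": 0.053, "rx": 0.001, "ry": 0.003, "rz": 0, "jaw": 0},
    {"tx": -0.109, "ty": -0.001, "tz": 0.053, "rx": 0.001, "ry": 0.003, "rz": 0, "jaw": 0},
    {"tx": -0.109, "ty": -0.001, "tz": 0.053, "rx": 0.001, "ry": 0.003, "rz": 0, "jaw": 0},
  ],
)

```text
time: 8.52
position: [0.4788, 0.036, 0.1795]
tcp_rot: [0.839, 0.086, 0.535, -0.054]
force: [1.5, -0.3, -1.6]
opening: 0.627
grasp_force: 42.9
```

Run:
```python
from plan import *
p,Rc=cur(); Rt=place(.204,np.radians(25)); print(p,get_obs()["joint_pos"].round(3),rel(p,Rc,np.array([.47875,.0357,.1508]),Rt))
T=capture("top"); S=capture("scene")
cv2.imwrite("pics/p.png",np.hstack([cv2.resize(c["color"][a:a+130,b:b+130,::-1],(400,400),interpolation=cv2.INTER_CUBIC) for c,a,b in((T,160,270),(S,200,240))]))
```

```text
[0.47880205 0.03595271 0.17953744] [-0.16   0.906  2.294  2.787  1.19  -1.594] {'tx': -0.0261, 'ty': 0.0002, 'tz': 0.012, 'rx': 0.0007, 'ry': -0.0008, 'rz': 0.0002}
```

View pics/p.png

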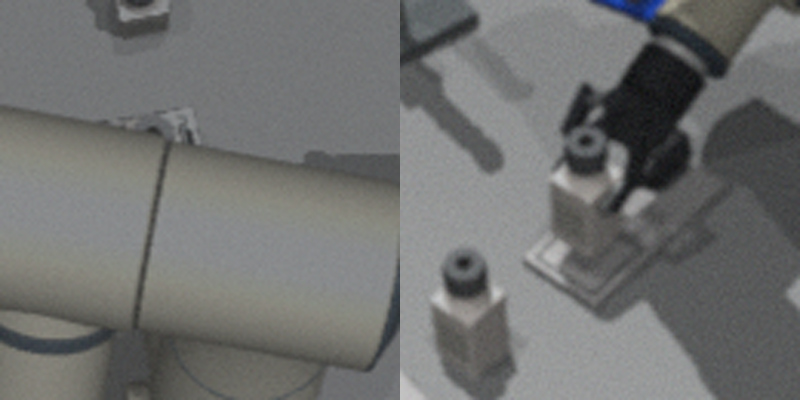

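The picture shows the bottle held upright above the marked square, with the cap at scene (301,247). I lower it gently.

move_arm(
  motion=[
    {"tx": -0.013, "ty": 0, "tz": 0.006, "rx": 0.001, "ry": -0.001, "rz": 0, "jaw": 0},
    {"tx": -0.022, "ty": 0, "tz": 0.01, "rx": 0.001, "ry": -0.001, "rz": 0, "jaw": 0},
    {"tx": -0.026, "ty": 0, "tz": 0.012, "rx": 0.001, "ry": -0.001, "rz": 0, "jaw": 0},
    {"tx": -0.026, "ty": 0, "tz": 0.012, "rx": 0.001, "ry": -0.001, "rz": 0, "jaw": 0},
    {"tx": -0.026, "ty": 0, "tz": 0.012, "rx": 0.001, "ry": -0.001, "rz": 0, "jaw": 0},
  ],
)

```text
time: 9.25
position: [0.4786, 0.0359, 0.1499]
tcp_rot: [0.839, 0.086, 0.534, -0.055]
force: [0.6, 0.0, -1.2]
opening: 0.628
grasp_force: 42.9
```

move_arm(
  motion=[
    {"tx": -0.0009, "ty": 0, "tz": 0.0004, "rx": 0, "ry": 0, "rz": 0, "jaw": 0},
    {"tx": -0.0018, "ty": 0, "tz": 0.0008, "rx": 0, "ry": 0, "rz": 0, "jaw": 0},
    {"tx": -0.0018, "ty": 0, "tz": 0.0008, "rx": 0, "ry": 0, "rz": 0, "jaw": 0},
  ],
)

```text
time: 9.62
position: [0.4786, 0.0358, 0.1478]
tcp_rot: [0.839, 0.086, 0.534, -0.055]
force: [-2.2, -1.0, 4.1]
opening: 0.627
grasp_force: 43.0
```

move_arm(
  motion=[
    {"tx": 0, "ty": 0, "tz": 0, "rx": 0, "ry": 0, "rz": 0, "jaw": 0.8},
    {"tx": 0, "ty": 0, "tz": 0, "rx": 0, "ry": 0, "rz": 0, "jaw": 1},
    {"tx": 0, "ty": 0, "tz": 0, "rx": 0, "ry": 0, "rz": 0, "jaw": 1},
    {"tx": 0, "ty": 0, "tz": 0, "rx": 0, "ry": 0, "rz": 0, "jaw": 1},
    {"tx": 0, "ty": 0, "tz": 0, "rx": 0, "ry": 0, "rz": 0, "jaw": 1},
    {"tx": 0, "ty": 0, "tz": -0.03, "rx": 0, "ry": 0, "rz": 0, "jaw": 1},
    {"tx": 0, "ty": 0, "tz": -0.06, "rx": 0, "ry": 0, "rz": 0, "jaw": 1},
    {"tx": 0, "ty": 0, "tz": -0.1, "rx": 0, "ry": 0, "rz": 0, "jaw": 1},
    {"tx": 0.03, "ty": 0, "tz": -0.13, "rx": 0, "ry": 0, "rz": 0, "jaw": 1},
    {"tx": 0.08, "ty": 0, "tz": -0.13, "rx": 0, "ry": 0, "rz": 0, "jaw": 1},
  ],
)

```text
time: 10.88
position: [0.3867, 0.0175, 0.2531]
tcp_rot: [0.841, 0.087, 0.531, -0.058]
force: [-0.7, 1.1, -2.1]
opening: 0.996
grasp_force: 0.0
```

Run:
```python
from plan import *
p,Rc=cur(); print(p,get_obs()["joint_pos"].round(3),Rc.round(3).tolist())
h=np.array([.56,.0525,0])-.075*hd(.204); Rt=down(.204-np.pi/2)
q=np.array([h[0],h[1],.38])
rv=R.from_matrix(Rc.T@Rt).as_rotvec(); print(np.degrees(rv)); Rh=Rc@R.from_rotvec(rv*.5).as_matrix()
m=(p+q)/2+[0,0,.03]
print(m,rel(p,Rc,m,Rh)); print(q,rel(m,Rh,q,Rt))
```

```text
[0.38670085 0.01747782 0.25307853] [-0.301  0.78   2.536  2.661  1.28  -1.654] [[0.422, 0.208, 0.883], [0.085, -0.978, 0.19], [0.903, -0.005, -0.43]]
[ -0.45181908 -64.51752975   0.09439376]
[0.43662802 0.02739186 0.34653927] {'tx': 0.1063, 'ty': 0.0002, 'tz': 0.0057, 'rx': -0.0038, 'ry': -0.5376, 'rz': 0.0008}
[0.4865552 0.0373059 0.38     ] {'tx': 0.0609, 'ty': 0.0004, 'tz': -0.0011, 'rx': -0.0038, 'ry': -0.5376, 'rz': 0.0008}
```

move_arm(
  motion=[
    {"tx": 0.05, "ty": 0, "tz": 0, "rx": 0, "ry": 0, "rz": 0, "jaw": 1},
    {"tx": 0.106, "ty": 0, "tz": 0.006, "rx": -0.004, "ry": -0.178, "rz": 0, "jaw": 1},
    {"tx": 0.106, "ty": 0, "tz": 0.006, "rx": -0.004, "ry": -0.356, "rz": 0, "jaw": 1},
    {"tx": 0.106, "ty": 0, "tz": 0.006, "rx": -0.004, "ry": -0.538, "rz": 0, "jaw": 1},
    {"tx": 0.106, "ty": 0, "tz": 0.006, "rx": -0.004, "ry": -0.538, "rz": 0, "jaw": 1},
    {"tx": 0.106, "ty": 0, "tz": 0.006, "rx": -0.004, "ry": -0.538, "rz": 0, "jaw": 1},
    {"tx": 0.106, "ty": 0, "tz": 0.006, "rx": -0.004, "ry": -0.538, "rz": 0, "jaw": 1},
    {"tx": 0.106, "ty": 0, "tz": 0.006, "rx": -0.004, "ry": -0.538, "rz": 0, "jaw": 1},
  ],
)

```text
time: 11.88
position: [0.43, 0.0382, 0.3373]
tcp_rot: [0.945, 0.115, 0.298, -0.078]
force: [0.2, 0.7, -0.4]
opening: 1.002
grasp_force: 0.0
```

move_arm(
  motion=[
    {"tx": 0.061, "ty": 0, "tz": -0.001, "rx": -0.004, "ry": -0.538, "rz": 0.001, "jaw": 1},
    {"tx": 0.061, "ty": 0, "tz": -0.001, "rx": -0.004, "ry": -0.538, "rz": 0.001, "jaw": 1},
    {"tx": 0.061, "ty": 0, "tz": -0.001, "rx": -0.004, "ry": -0.538, "rz": 0.001, "jaw": 1},
    {"tx": 0.061, "ty": 0, "tz": -0.001, "rx": -0.004, "ry": -0.538, "rz": 0.001, "jaw": 1},
    {"tx": 0.061, "ty": 0, "tz": -0.001, "rx": -0.004, "ry": -0.538, "rz": 0.001, "jaw": 1},
    {"tx": 0.061, "ty": 0, "tz": -0.001, "rx": -0.004, "ry": -0.538, "rz": 0.001, "jaw": 1},
  ],
)

```text
time: 12.62
position: [0.4782, 0.0487, 0.3732]
tcp_rot: [0.99, 0.131, 0.024, -0.042]
force: [0.7, -0.3, -0.3]
opening: 1.002
grasp_force: 0.0
```

Run:
```python
from plan import *
from fit import *
p,Rc=cur(); print(p,get_obs()["joint_pos"].round(3)); q=np.array([.4865,.0373,.38]); print(rel(p,Rc,q,down(.204-np.pi/2)))
T=capture("top"); S=capture("scene"); pickle.dump((T,S),open("c1.pkl","wb"))
for nm,P,c in (("sled",[.56,.05,.02],S),("bottle",[.619,.065,.08],S),("bottle",[.619,.065,.08],T)):
    m=near(nm,c,[P])
    if m is None: print("no",nm); continue
    if nm=="sled": print(nm,*fit([(c,m)],SLED+[p+[.06,0,.082] for p in UP],[.56,.0525,.204]))
    else: print(nm,*fit([(c,m)],UP,[.6185,.065,.204],.082))
cv2.imwrite("pics/q.png",np.hstack([cv2.resize(c["color"][a:a+130,b:b+130,::-1],(400,400),interpolation=cv2.INTER_CUBIC) for c,a,b in((T,160,270),(S,200,240))]))
```

```text
[0.47824365 0.04868755 0.37316996] [-0.054  0.323  1.75   0.105  1.039  1.201]
{'tx': 0.0054, 'ty': 0.0126, 'tz': -0.0075, 'rx': -0.0745, 'ry': -0.0542, 'rz': 0.0571}
sled [0.5610174  0.05397307 0.20879491] 0.39586973190307617
bottle [0.61932609 0.06445245 0.33175082] 0.08890300989151001
bottle [0.61668514 0.06427011 0.16993791] 0.06887984275817871
```

View pics/q.png

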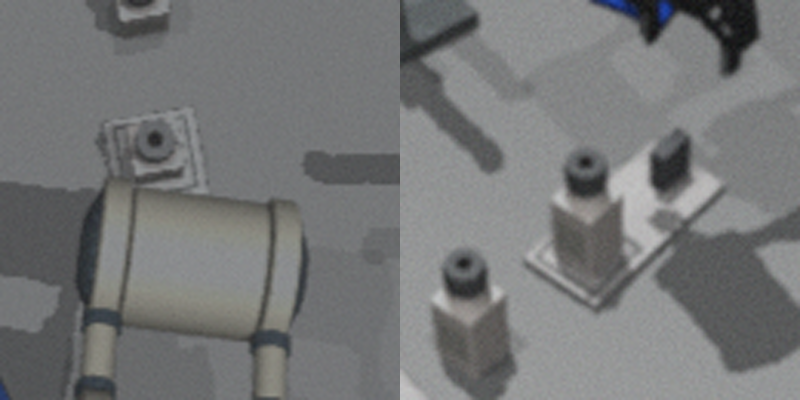

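The picture shows the bottle upright and released, centred in the square, with the handle free at scene (328,253). Next I grip the handle.

Run:
```python
from plan import *
p,Rc=cur(); Rt=down(.204-np.pi/2)
for z in(.33,.27,.206): print(rel(p,Rc,np.array([.4865,.0375,z]),Rt))
```

```text
{'tx': 0.0028, 'ty': 0.016, 'tz': 0.0425, 'rx': -0.0745, 'ry': -0.055, 'rz': 0.0564}
{'tx': -0.0008, 'ty': 0.0206, 'tz': 0.1023, 'rx': -0.0745, 'ry': -0.055, 'rz': 0.0564}
{'tx': -0.0046, 'ty': 0.0254, 'tz': 0.166, 'rx': -0.0745, 'ry': -0.055, 'rz': 0.0564}
```

move_arm(
  motion=[
    {"tx": 0.003, "ty": 0.016, "tz": 0.0425, "rx": -0.0745, "ry": -0.055, "rz": 0.056, "jaw": 1},
    {"tx": 0.003, "ty": 0.016, "tz": 0.0425, "rx": -0.0745, "ry": -0.055, "rz": 0.056, "jaw": 1},
    {"tx": -0.001, "ty": 0.0206, "tz": 0.1025, "rx": -0.0745, "ry": -0.055, "rz": 0.056, "jaw": 1},
    {"tx": -0.001, "ty": 0.0206, "tz": 0.1025, "rx": -0.0745, "ry": -0.055, "rz": 0.056, "jaw": 1},
    {"tx": -0.003, "ty": 0.023, "tz": 0.135, "rx": -0.0745, "ry": -0.055, "rz": 0.056, "jaw": 1},
    {"tx": -0.0045, "ty": 0.0255, "tz": 0.166, "rx": -0.0745, "ry": -0.055, "rz": 0.056, "jaw": 1},
    {"tx": -0.0045, "ty": 0.0255, "tz": 0.166, "rx": -0.0745, "ry": -0.055, "rz": 0.056, "jaw": 1},
  ],
)

```text
time: 13.75
position: [0.487, 0.0375, 0.207]
tcp_rot: [0.995, 0.102, -0.001, -0.0]
force: [0.8, 0.3, 0.8]
opening: 1.002
grasp_force: 0.0
```

move_arm(
  motion=[
    {"tx": 0, "ty": 0, "tz": 0, "rx": 0, "ry": 0, "rz": 0, "jaw": 0.4},
    {"tx": 0, "ty": 0, "tz": 0, "rx": 0, "ry": 0, "rz": 0, "jaw": 0.4},
    {"tx": 0, "ty": 0, "tz": 0, "rx": 0, "ry": 0, "rz": 0, "jaw": 0.32},
    {"tx": 0, "ty": 0, "tz": 0, "rx": 0, "ry": 0, "rz": 0, "jaw": 0.26},
    {"tx": 0, "ty": 0, "tz": 0, "rx": 0, "ry": 0, "rz": 0, "jaw": 0},
    {"tx": 0, "ty": 0, "tz": 0, "rx": 0, "ry": 0, "rz": 0, "jaw": 0},
    {"tx": 0, "ty": 0, "tz": 0, "rx": 0, "ry": 0, "rz": 0, "jaw": 0},
  ],
  squeeze=30,
)

```text
time: 14.62
position: [0.4869, 0.0375, 0.2064]
tcp_rot: [0.995, 0.102, -0.0, 0.0]
force: [-1.2, -0.7, 10.2]
opening: 0.229
grasp_force: 29.3
```

Run:
```python
from fit import *
from plan import *
p,Rc=cur(); print(p,Rc.round(3).tolist(),get_obs()["joint_pos"].round(3),get_obs()["force"].round(1))
T=capture("top"); S=capture("scene"); pickle.dump((T,S),open("c2.pkl","wb"))
for c in (S,T):
    m=near("bottle",c,[[.619,.065,.08]])
    if m is not None: print(*fit([(c,m)],UP,[.6185,.065,.204],.082))
# stand fit with free xy: foot + holder + beam + column, needle origin
ST=[box(.095,.195,-.085,.085,0,.022),np.r_[disc(.016,.216),disc(.016,.287)]]
def edges(c,parts,v,z=0):
    r=R.from_euler('z',v[2]).as_matrix(); im=c["color"][:,:,::-1].copy(); im=cv2.resize(im,None,fx=6,fy=6,interpolation=cv2.INTER_CUBIC)
    for q in parts:
        h=cv2.convexHull((((proj(c,q@r.T+[v[0],v[1],z]))+.5)*6-.5).round().astype(np.int32)); cv2.polylines(im,[h],True,(0,255,0),1)
    return im
v=[.579,-.204,-np.pi/2+.013]
cv2.imwrite("pics/st.png",np.hstack([edges(T,ST,v)[195*6:195*6+390,400*6:400*6+470],cv2.copyMakeBorder(edges(S,ST,v)[152*6:152*6+390,212*6:212*6+330],0,0,0,0,0)]))
```

```text
[0.48689273 0.03746209 0.20638143] [[0.979, 0.203, 0.0], [0.203, -0.979, -0.0], [-0.0, 0.0, -1.0]] [-4.500e-02  6.130e-01  1.872e+00 -1.000e-03  6.570e-01  1.322e+00] [-1.2 -0.7 10.2]
[0.62048405 0.06673919 0.37712623] 0.08386993408203125
[0.6160411  0.06372437 0.21019202] 0.1028551459312439
```

View pics/st.png

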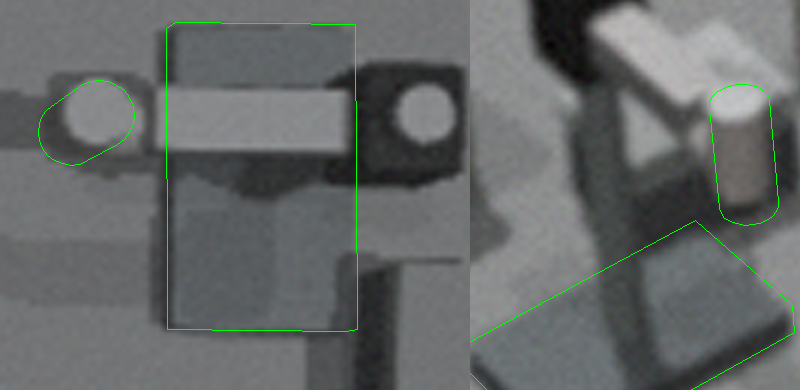

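The stand overlay matches to about 2 mm, so the needle is near (0.579, -0.203). I slide the sled with gentle ramps.

move_arm(
  motion=[
    {"tx": -0.0017, "ty": 0.0047, "tz": 0, "rx": 0, "ry": 0, "rz": 0, "jaw": 0},
    {"tx": -0.0051, "ty": 0.0141, "tz": 0, "rx": 0, "ry": 0, "rz": 0, "jaw": 0},
    {"tx": -0.0103, "ty": 0.0282, "tz": 0, "rx": 0, "ry": 0, "rz": 0, "jaw": 0},
    {"tx": -0.0171, "ty": 0.047, "tz": 0, "rx": 0, "ry": 0, "rz": 0, "jaw": 0},
    {"tx": -0.0239, "ty": 0.0658, "tz": 0, "rx": 0, "ry": 0, "rz": 0, "jaw": 0},
    {"tx": -0.0308, "ty": 0.0846, "tz": 0, "rx": 0, "ry": 0, "rz": 0, "jaw": 0},
    {"tx": -0.0376, "ty": 0.1034, "tz": 0, "rx": 0, "ry": 0, "rz": 0, "jaw": 0},
    {"tx": -0.0445, "ty": 0.1222, "tz": 0, "rx": 0, "ry": 0, "rz": 0, "jaw": 0},
    {"tx": -0.0496, "ty": 0.1363, "tz": 0, "rx": 0, "ry": 0, "rz": 0, "jaw": 0},
    {"tx": -0.053, "ty": 0.1457, "tz": 0, "rx": 0, "ry": 0, "rz": 0, "jaw": 0},
  ],
)

```text
time: 16.08
position: [0.4645, -0.1162, 0.2064]
tcp_rot: [0.995, 0.102, -0.0, 0.0]
force: [1.4, 7.9, 9.3]
opening: 0.233
grasp_force: 29.7
```

Run:
```python
from fit import *
o=get_obs(); print(o["position"],o["opening"],o["grasp_force"],o["force"].round(1),o["ft_torque"].round(2))
T=capture("top"); S=capture("scene")
b=np.array([.6183,.0652])+np.array(o["position"][:2])-[.4869,.0375]; print("expect",b)
for c in (S,T):
    m=near("bottle",c,[[b[0],b[1],.08]])
    if m is not None: print(*fit([(c,m)],UP,[b[0],b[1],.204],.082))
cv2.imwrite("pics/mid.png",cv2.resize(S["color"][130:300,180:400,::-1],(770,595),interpolation=cv2.INTER_CUBIC))
```

```text
[ 0.46453463 -0.11621779  0.20636712] 0.23283664214292915 29.67724174261093 [1.4 7.9 9.3] [ 1.26 -0.21  0.46]
expect [ 0.59593463 -0.08851779]
[ 0.59617809 -0.08906161  0.31736774] 0.07453984022140503
[ 0.5947286  -0.08839407  0.27378655] 0.0641564130783081
```

View pics/mid.png

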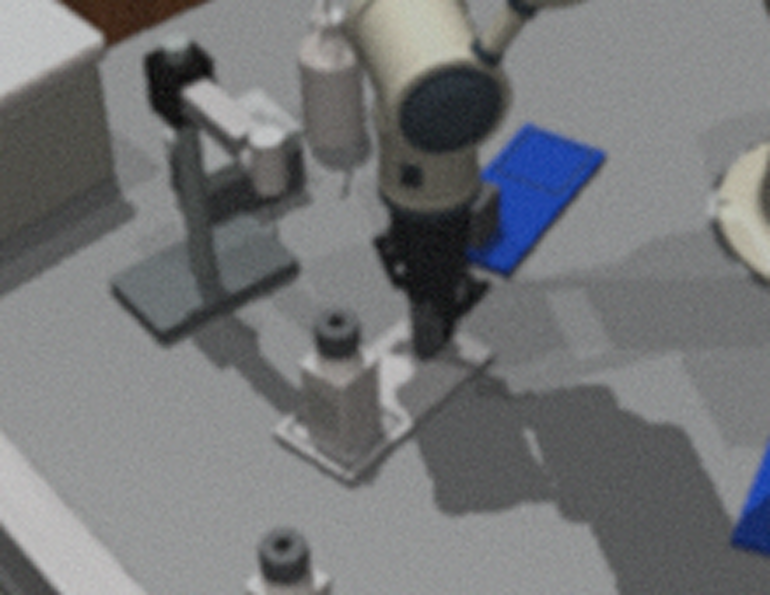

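The picture shows the sled following with the bottle upright, cap at scene (276,222), and the stand clear. I continue.

move_arm(
  motion=[
    {"tx": -0.0017, "ty": 0.0047, "tz": 0, "rx": 0, "ry": 0, "rz": 0, "jaw": 0},
    {"tx": -0.0051, "ty": 0.0141, "tz": 0, "rx": 0, "ry": 0, "rz": 0, "jaw": 0},
    {"tx": -0.0103, "ty": 0.0282, "tz": 0, "rx": 0, "ry": 0, "rz": 0, "jaw": 0},
    {"tx": -0.0161, "ty": 0.0442, "tz": 0, "rx": 0, "ry": 0, "rz": 0, "jaw": 0},
    {"tx": -0.0222, "ty": 0.0611, "tz": 0, "rx": 0, "ry": 0, "rz": 0, "jaw": 0},
    {"tx": -0.0284, "ty": 0.078, "tz": 0, "rx": 0, "ry": 0, "rz": 0, "jaw": 0},
    {"tx": -0.0335, "ty": 0.092, "tz": 0, "rx": 0, "ry": 0, "rz": 0, "jaw": 0},
    {"tx": -0.037, "ty": 0.1015, "tz": 0, "rx": 0, "ry": 0, "rz": 0, "jaw": 0},
    {"tx": -0.039, "ty": 0.107, "tz": 0, "rx": 0, "ry": 0, "rz": 0, "jaw": 0},
    {"tx": -0.0397, "ty": 0.109, "tz": 0, "rx": 0, "ry": 0, "rz": 0, "jaw": 0},
  ],
)

```text
time: 17.52
position: [0.4478, -0.2305, 0.2064]
tcp_rot: [0.995, 0.102, -0.0, -0.0]
force: [2.3, 8.7, 9.1]
opening: 0.233
grasp_force: 30.3
```

Run:
```python
from fit import *
o=get_obs(); print(o["position"],o["opening"],o["force"].round(1))
b=np.array([.6183,.0652])+np.array(o["position"][:2])-[.4869,.0375]; print("expect",b)
for k in range(2):
    for n in("scene","top"):
        c=capture(n); m=near("bottle",c,[[b[0],b[1],.08]])
        if m is not None: print(n,*fit([(c,m)],UP,[b[0],b[1],.204],.082))
        if n=="scene": S=c
        else: T=c
pickle.dump((T,S),open("c3.pkl","wb"))
a=T["color"][185:245,380:450,::-1]; s=S["color"][140:260,205:305,::-1]
cv2.imwrite("pics/und.png",np.hstack([cv2.resize(a,(420,360),interpolation=cv2.INTER_CUBIC),cv2.resize(s[:103],(350,360),interpolation=cv2.INTER_CUBIC)]))
```

```text
[ 0.44775087 -0.23053805  0.20639898] 0.23251097521457634 [2.3 8.7 9.1]
expect [ 0.57915087 -0.20283805]
scene [ 0.58017659 -0.20280069  0.28744866] 0.06943494081497192
top [ 0.57671584 -0.20142274  0.25672441] 0.1614709496498108
scene [ 0.57888073 -0.20441891  0.33099334] 0.0780596137046814
top [ 0.5774703  -0.20288492  0.24555473] 0.16137444972991943
```

View pics/und.png

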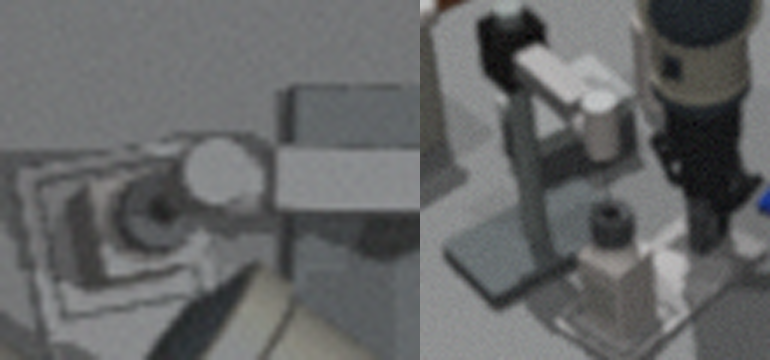

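The picture shows the septum at about top (405.9,219.1) and scene (259.1,200.0), just below the thin needle, which is visible in the scene view. I check this numerically, view by view.

Run:
```python
from fit import *
T,S=pickle.load(open("c3.pkl","rb"))
t=lambda x,y:(380+(x+.5)/6-.5,185+(y+.5)/6-.5)
s=lambda x,y:(205+(x-420+.5)/3.5-.5,140+(y+.5)/3.495-.5)
print("T septum",unproj(T,[t(158,207)],.152)[0].round(4),"holder",unproj(T,[t(224,171)],.287)[0].round(4))
print("S septum",unproj(S,[s(611,212)],.152)[0].round(4),"holder",unproj(S,[s(600,101)],.287)[0].round(4))
v=[.5785,-.203,0]
for z in(.152,.167,.216,.287): 
    u=proj(S,[[v[0],v[1],z]])[0]; print(z,((u[0]-205+.5)*3.5-.5+420).round(1),((u[1]-140+.5)*3.495-.5).round(1))
pts=[np.array([[0,0,.152],[0,0,.167],[0,0,.216],[0,0,.287]])]
im=S["color"][165:215,235:285,::-1]; im=cv2.resize(im,(500,500),interpolation=cv2.INTER_CUBIC); im=cv2.convertScaleAbs(im,alpha=1.6)
im2=im.copy()
for z in(.152,.167,.216,.287):
    u=proj(S,[[v[0],v[1],z]])[0]; q=(((u-[235,165])+.5)*10-.5).round().astype(int); cv2.circle(im2,tuple(int(k) for k in q),3,(0,255,0),-1)
cv2.imwrite("pics/ndl.png",np.hstack([im[:, 100:450],im2[:,100:450]]))
```

```text
T septum [ 0.5786 -0.1996  0.152 ] holder [ 0.5805 -0.2062  0.287 ]
S septum [ 0.5795 -0.2039  0.152 ] holder [ 0.5791 -0.206   0.287 ]
0.152 612.4 212.0
0.167 611.3 200.3
0.216 607.8 161.3
0.287 602.4 102.4
```

View pics/ndl.png

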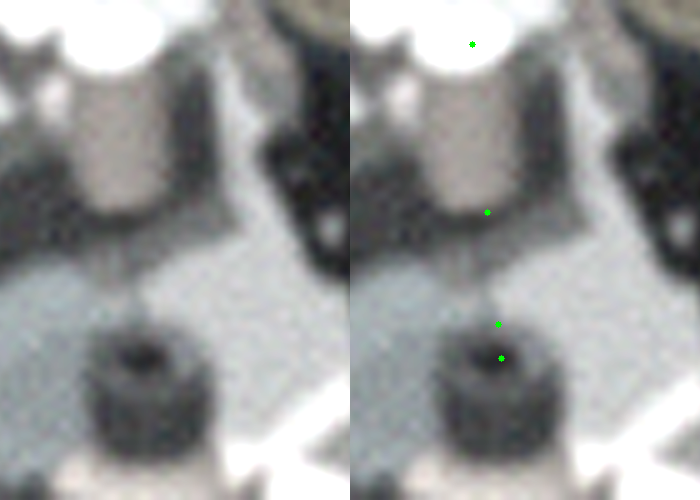

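Run:
```python
from fit import *
cs=[capture("top") for _ in range(6)]; T=cs[0]
g=np.mean([cv2.cvtColor(c["color"],cv2.COLOR_RGB2GRAY).astype(float) for c in cs],0)
ss=[capture("scene") for _ in range(6)]; S=ss[0]
gs=np.mean([cv2.cvtColor(c["color"],cv2.COLOR_RGB2GRAY).astype(float) for c in ss],0)
def cen(g,u,v,r,thr,dark):
    u0,v0=int(round(u)),int(round(v)); w=g[v0-r:v0+r+1,u0-r:u0+r+1]; m=np.clip(thr-w if dark else w-thr,0,None)
    yy,xx=np.mgrid[v0-r:v0+r+1,u0-r:u0+r+1]; return (m*xx).sum()/m.sum(),(m*yy).sum()/m.sum()
a=g[214:224,400:412]; print(a.round(0).astype(int)); 
print(g[206:220,408:426].round(0).astype(int))
print(gs[194:206,252:268].round(0).astype(int))
```

```text
[[116 112 101  88  78  74  71  68  63  64  88 130]
 [105  80  69  75  74  74  70  63  62  65  82 123]
 [ 86  65  71  74  75  74  72  65  62  63  66  96]
 [ 60  59  71  74  74  69  56  58  63  64  63  80]
 [ 57  68  75  74  68  52  47  54  64  66  62  67]
 [ 60  72  72  73  68  42  42  46  53  62  65  62]
 [ 58  72  68  66  62  42  38  41  43  53  63  66]
 [ 58  80  88  87  81  64  44  43  52  69  81  78]
 [ 53  76  90  90  90  84  73  63  72  88  88  85]
 [ 50  61  86  91  92  88  89  87  89  92  90  90]]
[[116 115 115 115 115 114 115 114 116 116 115 116 116 115 116 118 118 111]
 [109  92  90  90  88  88  92  93  92  93  88  86  88  90  96 114 116 111]
 [105 111 109  99  82  88 115 132 133 128 108  82  81  83  84  89  98 108]
 [134 129 109 110 108 130 137 138 138 138 135 126 106  84  82  82  84  90]
 [123 114  90 102 133 140 140 138 138 137 138 138 127  97  86  77  71  78]
 [ 77  77  84 120 138 138 137 136 138 138 136 137 134 121 107  86  72  80]
 [ 77  64  87 131 139 138 136 137 137 138 136 138 137 134 121  95  75  80]
 [ 65  63  92 137 137 137 137 138 136 137 138 137 137 136 135 12
[... 566 characters left out ...]
 130 128 130 129 128 129 130]
 [110 108 108 110 109  99  90  98 112 120 119 121 129 130 128 129]
 [104 100  97  95  90  86  77  81  92 102 103 112 119 128 130 128]
 [ 96  97  88  76  72  70  70  68  79  83  91  95 109 122 128 129]
 [ 95  90  77  62  56  51  51  46  52  69  80  86  97 109 124 130]
 [ 96  86  68  59  55  45  33  29  35  53  76  86  87  96 115 128]
 [ 91  80  65  61  55  49  33  29  29  47  69  83  81  86 105 124]
 [ 92  73  62  60  61  56  47  44  45  50  62  73  69  75  94 122]
 [ 92  76  60  57  62  58  60  59  57  58  60  57  56  63  91 121]
 [ 93  71  56  50  53  58  61  59  58  57  53  46  46  56  90 120]
 [ 92  77  52  43  47  48  49  54  50  48  47  44  41  52  86 119]]
```

Run:
```python
from fit import *
T,S=pickle.load(open("c3.pkl","rb"))
def tri(a,b):
    A=unproj(T,[a],0)[0];B=unproj(S,[b],0)[0];ea,eb=np.array(T["eye"]),np.array(S["eye"])
    d,e=A-ea,B-eb; k=np.linalg.lstsq(np.c_[d,-e],eb-ea,rcond=None)[0]; return (ea+k[0]*d).round(4),(eb+k[1]*e).round(4)
A=[(406.5,219.6),(258.9,200.6)];B=[(416.2,213.2),(255.75,168.55)]
print("sept",tri(*A)); print("hold",tri(*B))
for z in(.28,.284,.288,.292): print(z,[(unproj(c,[b],z)[0]-unproj(c,[a],.152)[0])[:2].round(4).tolist() for c,a,b in zip((T,S),A,B)])
```

```text
sept (array([ 0.5773, -0.2018,  0.1498]), array([ 0.5804, -0.2046,  0.1506]))
hold (array([ 0.58  , -0.2039,  0.2884]), array([ 0.581 , -0.2048,  0.2887]))
0.28 [[0.004, -0.0041], [-0.0057, -0.0104]]
0.284 [[0.0034, -0.0033], [-0.0032, -0.0063]]
0.288 [[0.0029, -0.0026], [-0.0007, -0.0022]]
0.292 [[0.0024, -0.0018], [0.0019, 0.0019]]
```

The septum and needle agree within about 2 to 3 mm in both views. I release and retreat.

move_arm(
  motion=[
    {"tx": 0, "ty": 0, "tz": 0, "rx": 0, "ry": 0, "rz": 0, "jaw": 0.3},
    {"tx": 0, "ty": 0, "tz": 0, "rx": 0, "ry": 0, "rz": 0, "jaw": 0.6},
    {"tx": 0, "ty": 0, "tz": 0, "rx": 0, "ry": 0, "rz": 0, "jaw": 1},
    {"tx": 0, "ty": 0, "tz": 0, "rx": 0, "ry": 0, "rz": 0, "jaw": 1},
    {"tx": 0, "ty": 0, "tz": 0, "rx": 0, "ry": 0, "rz": 0, "jaw": 1},
    {"tx": 0, "ty": 0, "tz": -0.02, "rx": 0, "ry": 0, "rz": 0, "jaw": 1},
    {"tx": 0, "ty": 0, "tz": -0.05, "rx": 0, "ry": 0, "rz": 0, "jaw": 1},
    {"tx": 0, "ty": 0, "tz": -0.09, "rx": 0, "ry": 0, "rz": 0, "jaw": 1},
    {"tx": 0, "ty": -0.05, "tz": -0.11, "rx": 0, "ry": 0, "rz": 0, "jaw": 1},
    {"tx": 0, "ty": -0.1, "tz": -0.11, "rx": 0, "ry": 0, "rz": 0, "jaw": 1},
  ],
)

```text
time: 19.77
position: [0.4275, -0.132, 0.3175]
tcp_rot: [0.995, 0.101, 0.001, 0.001]
force: [0.8, 0.6, 0.0]
opening: 0.996
grasp_force: 0.0
```

move_arm(
  motion=[
    {"tx": -0.02, "ty": -0.05, "tz": 0, "rx": 0, "ry": 0, "rz": 0, "jaw": 1},
    {"tx": -0.02, "ty": -0.1, "tz": 0, "rx": 0, "ry": 0, "rz": 0, "jaw": 1},
    {"tx": -0.02, "ty": -0.15, "tz": 0, "rx": 0, "ry": 0, "rz": 0, "jaw": 1},
    {"tx": -0.02, "ty": -0.2, "tz": 0, "rx": 0, "ry": 0, "rz": 0, "jaw": 1},
    {"tx": -0.02, "ty": -0.2, "tz": 0, "rx": 0, "ry": 0, "rz": 0, "jaw": 1},
    {"tx": -0.02, "ty": -0.2, "tz": 0, "rx": 0, "ry": 0, "rz": 0, "jaw": 1},
  ],
)

```text
time: 20.52
position: [0.3675, 0.0589, 0.3161]
tcp_rot: [0.995, 0.103, -0.0, 0.0]
force: [0.1, -0.7, -0.4]
opening: 1.001
grasp_force: 0.0
```

Run:
```python
from fit import *
b=[.579,-.203]; sp=np.array(b)-.06*np.array([np.cos(.204),np.sin(.204)])
for n in("scene","top"):
    c=capture(n); m=near("bottle",c,[[*b,.08]])
    if m is not None: print(n,"bottle",*fit([(c,m)],UP,[*b,.204],.082))
    m=near("sled",c,[[*sp,.02]])
    if m is not None: print(n,"sled",*fit([(c,m)],SLED,[*sp,.204]))
    if n=="scene": S=c
    else: T=c
a=T["color"][185:265,370:470,::-1]; s=S["color"][140:250,205:315,::-1]
cv2.imwrite("pics/end.png",np.hstack([cv2.resize(a,(450,360),interpolation=cv2.INTER_CUBIC),cv2.resize(s,(350,360),interpolation=cv2.INTER_CUBIC)]))
g=cv2.cvtColor(T["color"],cv2.COLOR_RGB2GRAY); print(g[214:224,400:412]); gs=cv2.cvtColor(S["color"],cv2.COLOR_RGB2GRAY); print(gs[197:204,254:264])
```

```text
scene bottle [ 0.57836331 -0.2045158   0.62979465] 0.12157392501831055
scene sled [ 0.52248269 -0.21322093  0.22044014] 0.2849205732345581
top bottle [ 0.57695221 -0.20224534  0.25573627] 0.18744230270385742
top sled [ 0.51726121 -0.21453711  0.21059242] 0.23709416389465332
[[122 113 103  91  82  76  73  65  66  66  93 133]
 [107  85  72  73  75  75  73  69  66  67  85 125]
 [ 89  67  74  73  76  78  73  66  64  63  70  97]
 [ 60  58  74  74  80  70  57  54  65  67  72  79]
 [ 59  74  74  76  67  50  39  53  67  68  62  63]
 [ 59  76  72  76  68  43  40  49  50  66  61  65]
 [ 65  73  67  69  62  46  37  37  44  56  63  67]
 [ 59  81  89  87  87  64  48  46  50  71  86  82]
 [ 58  79  94  91  92  87  77  65  72  91  88  86]
 [ 51  57  86  96  94  93  90  92  89  95  92  94]]
[[ 96  97  94  89  78  89 101 104 107 118]
 [ 88  75  78  74  68  76  76  87  91 102]
 [ 77  63  60  55  52  46  56  68  83  93]
 [ 69  66  57  44  34  39  35  53  78  84]
 [ 67  58  59  51  30  36  38  48  67  84]
 [ 64  65  62  63  52  43  44  56  65  74]
 [ 64  62  58  63  61  60  63  60  59  57]]
```

View pics/end.png

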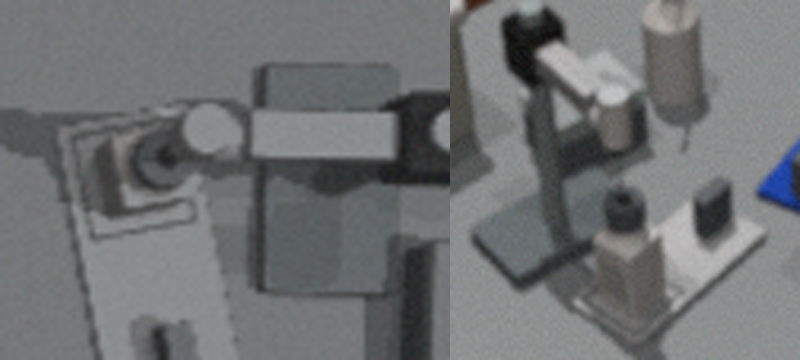

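The picture shows the sled flat, the bottle upright in the square, the needle over the septum and the arm clear. Nothing shifted on release: the septum pixels are unchanged.

```bash
python3 -c "
from bench import *
print(hand_in())"
```

```text
the job is handed in; nothing more can be done
None
```

The job is handed in, no verdict returned: the bottle stands released in the sled's marked square, its septum about 2–3 mm from directly under the needle by my camera measurements (limit 8 mm), with the arm clear and no sign that the stand or any bystander was touched.

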